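# Tip the sample tubes from the sliding chute into the empty tray cell

## Robot

A 6-joint arm with a two-finger parallel gripper is mounted at the origin on the work surface. World frame = base frame: x ahead of the robot, y to its left, z up, the work surface at z = 0. Lengths are in m, angles in degrees, forces in N, time in s.
With the tool pointing down it reaches from about 0.325 to 0.875 m from the base axis. Payload 4.4 kg.
Tool frame: the origin (TCP) lies midway between the tips of the shut fingers; the grasp point (between the pads) lies 19 mm behind it (bot.hold_point_z is the distance from the TCP to the grasp point, in m); z points along the fingers, y is the direction in which the jaws open and shut (so a half turn about z gives the same grasp; the last joint's range is limited). The gripper opens to 85 mm and grips with 20 to 120 N. Pads are 22 mm wide; open, the fingers measure 114 mm over their backs; the gripper's body (76 mm by 85 mm) begins 54 mm behind the grasp point. The pads swing forward as they close: fully open they stand 13 mm farther back than shut.
Start: joints at [58.298, 11.837, 88.321, -0, 79.842, -8.623], TCP at [0.225, 0.529, 0.231] pointing down, gripper open.
Joint ranges: [-156.59, 156.59], [-49.26, 127.26], [12.9, 141.05], [-63.56, 243.56], [4.71, 150.69], [-161.64, 161.64]. Speed limits (degrees/s): [159.86, 159.86, 180, 180, 180, 180].

## Interface

Orientations are given as [roll, pitch, yaw] about the fixed x, y, z axes, in that order (R = Rz(yaw) Ry(pitch) Rx(roll)).
In Python, from plant import get_state, optics, workorder, bot gives the robot as it stands. The module is installed in compiled form; this text tells all that it offers.
- The arm moves only by the shell command python3 -m jog 'ROWS'. ROWS is JSON, a list of rows, each a list of 3 entries, a list of its own where there are three numbers: the shift along the tool's x, y, z in mm, then the turn, a rotation vector about the tool's x, y, z in rad, then the finger opening in mm, from 0 to 85.4. A call has 1 to 8 rows; each row shifts and turns the commanded pose from where the row before left it, along the tool's axes as they then stand; what a row does not reach is not made up. A row lasts 1/12 s, in which the tool goes at most 41.7 mm and 7.16 degrees, less where a joint would pass 70% of its speed; a pose out of reach is approached as far as the arm can. A call with a gripper value outside its range is refused whole. The fingers move at their own pace and stop on an object; the grip force is fixed at half the most. Time passes only in rows, so rows that do not move let the fingers close. It gives the time, the measured TCP pose, the force and the opening at its end, in the units of the state.
- get_state(): the state, without advancing time (a new reading comes with each control period).
- optics.grab_frame(name): name is "side" or "top" or "wrist"; returns a dict with "pixels" (400x640x3 uint8, red, green, blue), "intrinsics" (3x3 intrinsics, pixels), "k1" (the pictures are not rectified: a ray, as slopes to the right and down, at radius r is drawn at 1 + k1 r^2 times it, then the intrinsics apply), "rvec" (rotation vector, rad) and "tvec" (3), from world to camera coordinates, as OpenCV has them. Camera axes: x right, y down, z forward; pixel columns grow to the right and rows downward; lengths in m; the calibration is good to about 2 mm. A picture is of the moment at which its call begins. There is no depth.
- workorder.sign_off(): hands the job in, once; it reports no verdict.
The state is a dict: "time_s": time; "joint_positions": joint angles; "joint_vel": joint speeds; "tau": joint torques, N m; "eef_pos": TCP position; "eef_rot": TCP orientation; "ft_force": force on the tool from outside, world axes, zero at the start; "moment": the same for the moment, N m; "width": finger opening in m.
Only numpy, scipy, OpenCV 4.12 (cv2) and the standard library are available. Lean on these libraries where they do the work, as an engineer would, in place of code of your own. Each camera call takes 0.05 s, during which the arm holds its last target. There are 200 camera calls.

## Task

Without touching the two sample tubes, slide the chute on its rail until its mouth faces the one empty cell of the four-cell tray, then tip it forward by its hooped handle so that both tubes land in that cell. Set the chute level again and slide it all the way back to its parking end, away from the tray. Leave everything else where it is.

Things in the scene. Friction and masses are not known exactly. Their poses are not given: they have to be found in the camera images.
- rig: Fixed slide unit: aluminium base plate with two steel rods, 620 mm long along its y axis, between two grey end plates 81 mm high. Origin on the bench, mid-length, directly below the chute's hinge line. Its x axis points level towards the tray (away from the robot, turned by up to 0.2 rad), its y axis along the rail, z up. The base covers x -145 to -15 mm and y -320 to +300 mm.
- carriage (a joint): Slide of the black carriage that bears the chute, along the rig's y axis, in m: 0 = parked against the end at -y (robot's right), grows towards +y, at most 0.50. The chute's centre line lies at rig y = -0.260 + this value. Friction about 2.5 N; it stays where it is left. It starts at 0 with the chute level.
- chute (a joint): Tilt of the steel chute about a level hinge line parallel to the rig's y, at rig x = 0, 95 mm above the bench, in rad: 0 = level, at rest on the carriage; grows as the handle leans to the tray (+x) and the mouth goes down; stop at 0.95. Stiff (0.3 N m; 3 to 6 N at the bar either way), stays where it is left. The tubes slide out at roughly 0.5 to 0.9.
- bar (a point): Middle of the crossbar of the chute's handle, an upright hoop of 12 mm round bar: crossbar along the rig's y, 130 mm from the hinge line (225 mm above the bench when level), on two straight legs 42 mm either side of the centre line (96 mm over all) down to the hinge line. It leans over with the chute. Push or pinch the crossbar from either x side; push the legs sideways.
- mouth (a point): Middle of the front edge of the chute floor, 20 mm in front of the hinge line, where the tubes slide off. The chute is an open trough, inside 64 mm wide and 36 mm deep, open at its +x end; its floor is level with the hinge line and reaches 125 mm behind it.
- tray: Fixed grey plastic tray with four cells side by side along its y axis (parallel to the rig's y), 377 mm along y and 168 mm along x. Origin at the centre of its underside, on the bench, 76 mm in x from the rig's origin. Cells are 88 mm wide in y at 93 mm pitch (centres at -139.5, -46.5, 46.5, 139.5 mm) and 158 mm in x; walls 5 mm thick, 65 mm high, the far wall 80 mm. Three cells hold one thing each, up to 100 mm high; one is empty.
- liner: Thin dark rubber pad, 146 x 78 x 2 mm, fixed on the floor of the empty cell. Origin at the centre of the cell and of the pad's underside, 5 mm above the bench; x, y, z axes as the tray's.
- tube_a_mid (a point): Centre of one capped white sample tube, 90 mm long, 28 mm diameter, about 45 g; it starts lying along x in the chute, 14 mm above its floor. Not to be touched by the robot.
- tube_b_mid (a point): Centre of the other, identical tube, beside the first in the chute. Not to be touched by the robot.
- jar: Lidded jar, 62 mm diameter, 95 mm high, standing in a tray cell; origin at its underside. Bystander.
- tipbox: White plastic box, 122 x 74 x 75 mm, in a tray cell; origin at its underside. Bystander.
- beaker: White plastic beaker, 68 mm diameter, 95 mm high, standing in a tray cell; origin at its underside. Bystander.
There are look-alikes about, which are no part of the job. What is shaped like the part that bears tube_b_mid but purple, red or yellow is not meant.

How it is judged (in metres and radians):
On the way, in this order (a step that is already met when the one before it is completed fails the run):
1. the chute stands with its mouth at the empty cell (centre within 25 mm), nearly level, both tubes still in it (y of mouth in the frame of liner between -0.025 and 0.025 m and value of joint chute below 0.3 rad and height (world z) of each of tube_a_mid, tube_b_mid above 0.09 m), for 0.1 s.
2. both tubes are in the empty cell (x of tube_a_mid in the frame of liner between -0.075 and 0.075 m and y of tube_a_mid in the frame of liner between -0.043 and 0.043 m and height (world z) of each of tube_a_mid, tube_b_mid below 0.058 m and x of tube_b_mid in the frame of liner between -0.075 and 0.075 m and y of tube_b_mid in the frame of liner between -0.043 and 0.043 m), for 0.2 s.
At the end, for the whole second after the job is handed in: Both tubes are at rest in the formerly empty cell (centres between its walls and less than 58 mm above the bench), the chute is level (within 0.1 rad) and its carriage is back within 20 mm of its parking end (all of step 2 and value of joint chute below 0.1 rad and value of joint carriage below 0.02 m and linear speed of each of tube_a, tube_b below 0.02 m/s); the robot touches nothing.
It fails at once if the robot touches a tube (contact force between any of the fingers, the arm and tube_a above 0.5 N or contact force between any of the fingers, the arm and tube_b above 0.5 N).
It fails at once if a thing in another cell is shifted by more than 25 mm or tipped over (distance of any of jar, tipbox, beaker from where it was at the start of the episode above 0.025 m or angle between any of jar, tipbox, beaker's own z axis and vertical above 0.5 rad).
It fails at once if a bystander on the bench is shifted by more than 25 mm (distance of any of plates, jug, pipette, timer, wash from where it was at the start of the episode above 0.025 m).
It also fails if it takes over 72 s, if anything falls off the work surface, if the arm or the gripper's body presses on something with over 40 N, if the wrist force passes 120 N, or if a joint passes its speed limit or range.

## Working session

There is one attempt and no reset: what is moved stays moved. The work goes in short steps, Python scripts to look and compute and a shell command to move; the robot and the scene stay as the last step left them, time stands still between calls to the robot, and variables do not carry over. Pictures are saved under pics/ and viewed, about 8 in all and at most 12, crops included, and the job is handed in when it is done.

```bash
mkdir -p pics
cat > h.py <<'E'
import numpy as np, cv2
from plant import get_state, optics, workorder, bot
def grab(n,f):
    d=optics.grab_frame(n); cv2.imwrite('pics/'+f,d['pixels'][:,:,::-1]); np.savez('pics/'+f+'.npz',**{k:np.array(d[k]) for k in d}); return d
def load(f): return np.load('pics/'+f+'.npz')
def ray(d,u,v):
    K=np.array(d['intrinsics']); x=np.array([(u-K[0,2])/K[0,0],(v-K[1,2])/K[1,1]]); s=x.copy()
    for _ in range(30): s=x/(1+float(d['k1'])*(s@s))
    R=cv2.Rodrigues(np.array(d['rvec']).reshape(3,1))[0]; t=np.array(d['tvec']).ravel()
    return -R.T@t, R.T@np.array([s[0],s[1],1])
def onz(d,u,v,z):
    c,r=ray(d,u,v); return c+r*(z-c[2])/r[2]
def proj(d,P):
    P=np.atleast_2d(P); R=cv2.Rodrigues(np.array(d['rvec']).reshape(3,1))[0]
    q=P@R.T+np.array(d['tvec']).ravel(); s=q[:,:2]/q[:,2:]; s=s*(1+float(d['k1'])*(s**2).sum(1,keepdims=True))
    K=np.array(d['intrinsics']); return s*[K[0,0],K[1,1]]+K[:2,2]
E
python3 - <<'E'
from h import *
for n in('top','side'):
    d=grab(n,n+'0.png'); print(n,ray(d,320,200))
print(get_state(), bot.hold_point_z)
E
```

```text
top (array([ 0.40038196, -0.04985783,  0.93487203]), array([ 0.05650806, -0.04950828, -0.99721748]))
side (array([-0.24648739, -0.75139403,  0.99938619]), array([ 0.55771226,  0.51983362, -0.64719584]))
{'time_s': 0.1, 'joint_positions': array([ 5.82974193e+01,  1.18796579e+01,  8.83991986e+01,  5.74722157e-04,
        7.98412254e+01, -8.62284129e+00]), 'joint_vel': array([-0.00401774,  0.00844595, -0.1112496 ,  0.01464933, -0.06287468,
       -0.02491828]), 'tau': array([-7.98839956e-04, -3.84089613e+01, -2.92550826e+01, -1.90954761e-04,
        4.75152192e-03, -1.13933277e-05]), 'eef_pos': array([0.22504052, 0.52837203, 0.23021759]), 'eef_rot': array([-1.79881360e+02, -1.85629046e-02,  1.56920139e+02]), 'ft_force': array([ 0.16215022, -0.56377518,  0.55450734]), 'moment': array([0.00353871, 0.04097905, 0.01316365]), 'width': 0.08570725953205098} 0.0187
```

View pics/top0.png

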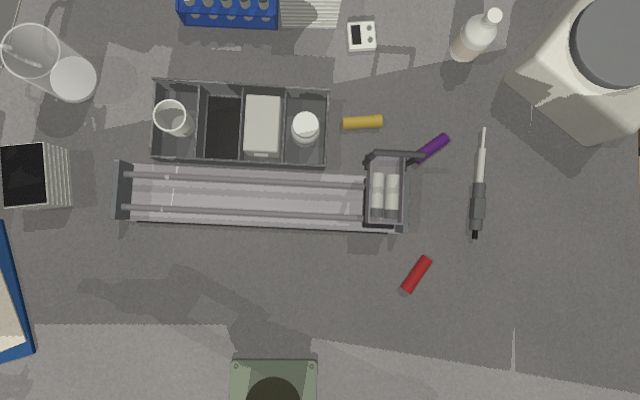

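View pics/side0.png

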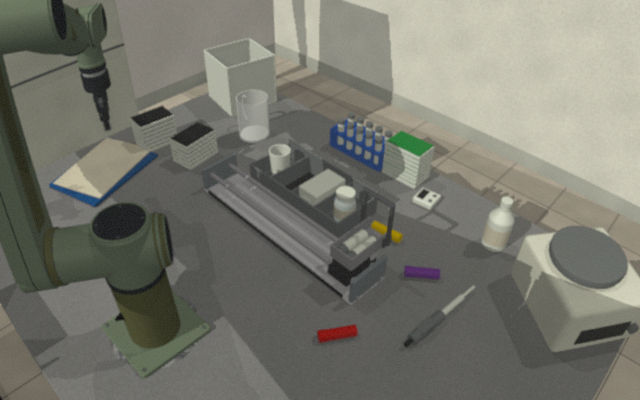

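Top view: the chute with two white tubes is at (385,192), its hoop at (395,155), and the tray at (240,122). The empty dark cell is at (222,127), second from the left. Beaker (171,117), tip box (262,125) and jar (305,127) fill the other cells. Look-alike tubes lie on the bench: yellow (362,122), purple (433,147) and red (416,275). The white ones at (378,190) and (392,190) are the ones meant. I'll check that in a close crop.

Run:
```python
import cv2
i=cv2.imread('pics/top0.png')
a=cv2.resize(i[65:245,105:265],None,fx=3,fy=3,interpolation=cv2.INTER_CUBIC)
b=cv2.resize(i[65:245,345:445],None,fx=3,fy=3,interpolation=cv2.INTER_CUBIC)
cv2.imwrite('pics/c1.png',cv2.convertScaleAbs(cv2.hconcat([a,b]),alpha=1.4))
```

```text
(no output)
```

View pics/c1.png

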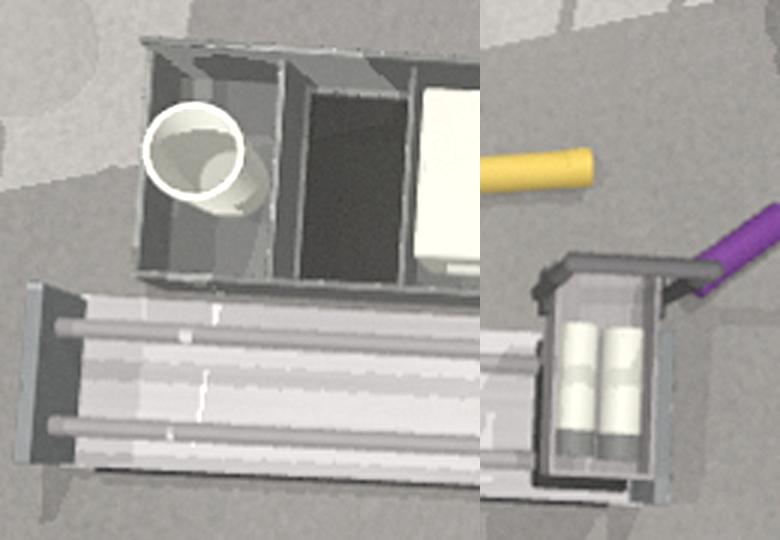

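The crop confirms two plain white tubes in the chute at about (378,190) and (393,190). The dark-lined empty cell spans columns 205–240. Next I'll fit the rig pose.

```bash
cat >> h.py <<'E'
def T(p,L):
    c,s=np.cos(p[2]),np.sin(p[2]); L=np.atleast_2d(L)
    return np.c_[p[0]+c*L[:,0]-s*L[:,1], p[1]+s*L[:,0]+c*L[:,1], L[:,2]]
E
python3 - <<'E'
from h import *
from scipy.optimize import least_squares
d=load('top0.png')
L=np.array([[-.015,.3,.081],[-.145,.3,.081],[0,-.212,.225],[0,-.308,.225],[.16,.1885,.08],[-.008,.1885,.065],[.16,-.1885,.08],[-.008,-.1885,.065]])
U=np.array([[114.5,159.3],[110,219],[375.7,152.3],[425,155],[152.7,78.3],[150,159.3],[329,90],[325,166]])
r=least_squares(lambda p:(proj(d,T(p,L))-U).ravel(),[.4,0,0],loss='soft_l1')
p=r.x; print(p,np.round(proj(d,T(p,L))-U,1))
# check cell centre liner & bar
print('liner px',proj(d,T(p,[[.149,.0855,.007],[.003,.0075,.007]])))
print('bar',T(p,[[0,-.26,.225]]),'target bar',T(p,[[0,.0465,.225]]))
E
```

```text
[ 0.53307344  0.03886819 -0.02299778] [[-2.5 -0.7]
 [-2.7  2.6]
 [-5.3 -0.5]
 [-1.  -0.6]
 [19.8  0.7]
 [19.8 -0.1]
 [21.4 -0.7]
 [21.6  1.8]]
liner px [[227.72055484  97.63308698]
 [258.64433985 162.32817948]]
bar [[ 0.52709455 -0.22106305  0.225     ]] target bar [[0.53414274 0.0853559  0.225     ]]
```

Run:
```python
from h import *
from scipy.optimize import least_squares
d=load('top0.png')
L=np.array([[-.015,.3,.081],[-.145,.3,.081],[0,-.212,.225],[0,-.308,.225],[.16,.1885,.08],[-.008,.1885,.065],[.16,-.1885,.08],[-.008,-.1885,.065]])
U=np.array([[114.5,159.3],[110,219],[375.7,152.3],[425,155],[152.7,78.3],[150,159.3],[329,90],[325,166]])
def f(q):
    M=L.copy(); M[4:,1]+=q[3]; return (proj(d,T(q,M))-U)
r=least_squares(lambda q:f(q).ravel(),[.4,0,0,0],loss='soft_l1')
p=r.x; print(p,np.round(f(p),1).tolist())
ty=p[3]; print('liner px',proj(d,T(p,[[.149,ty+.0855,.007],[.003,ty+.0075,.007]])), 'want carriage',.26+ty+.0465)
for n,y in(('park',-.26),('target',ty+.0465)): print(n,T(p,[[0,y,.225]]))
# side verify
s=load('side0.png'); print(proj(s,T(p,[[0,-.212,.225],[0,-.308,.225],[.16,ty-.1885,.08]])))
```

```text
[ 0.53219128  0.03360837 -0.0233776   0.04860983] [[0.1, -0.3], [-0.1, 3.1], [-2.3, 0.1], [1.9, 0.0], [-1.3, -0.3], [-1.1, -0.8], [1.3, -1.5], [1.6, 1.2]]
liner px [[208.65018282  96.84546902]
 [239.55654264 161.71686059]] want carriage 0.355109834783025
park [[ 0.52611366 -0.22632058  0.225     ]]
target [[0.53441452 0.12869222 0.225     ]]
[[365.21270919 188.83461562]
 [396.45587089 207.66802242]
 [379.52313509 192.26247879]]
```

```bash
python3 -m jog '[[[0,0,-10],[0,0,0.119],85],[[0,0,-10],[0,0,0.119],85],[[0,0,-10],[0,0,0.119],85],[[0,0,-10],[0,0,0.119],85],[[0,0,-10],[0,0,0.119],85],[[0,0,-10],[0,0,0.119],85],[[0,0,-10],[0,0,0.119],85],[[0,0,-10],[0,0,0.119],85]]'
python3 -m jog '[[[0,0,0],[0,0,0.119],60],[[0,0,0],[0,0,0.119],50],[[-20,8,0],[0,0,0],50],[[-35,15,0],[0,0,0],50],[[-35,15,0],[0,0,0],50],[[-35,15,0],[0,0,0],50],[[-35,15,0],[0,0,0],50],[[-35,15,0],[0,0,0],50]]'
python3 -m jog '[[[-35,15,0],[0,0,0],50],[[-35,15,0],[0,0,0],50],[[-35,15,0],[0,0,0],50],[[-35,15,0],[0,0,0],50],[[-35,15,0],[0,0,0],50],[[-35,15,0],[0,0,0],50],[[-35,15,0],[0,0,0],50],[[-35,15,0],[0,0,0],50]]'
```

```text
time_s: 0.77
eef_pos: [0.2252, 0.5286, 0.311]
eef_rot: [-179.9, 0.1, 102.0]
ft_force: [0.5, -0.1, 0.5]
width: 0.0853
time_s: 1.43
eef_pos: [0.304, 0.3304, 0.3107]
eef_rot: [-180.0, 0.0, 88.8]
ft_force: [0.3, -0.1, 0.8]
width: 0.0499
time_s: 2.1
eef_pos: [0.4178, 0.0478, 0.311]
eef_rot: [-180.0, -0.0, 88.7]
ft_force: [0.6, 1.1, 0.7]
width: 0.05
```

```bash
python3 -m jog '[[[-35,15,0],[0,0,0],50],[[-35,15,0],[0,0,0],50],[[-35,15,0],[0,0,0],50],[[-35,15,0],[0,0,0],50],[[-35,15,0],[0,0,0],50],[[-35,15,0],[0,0,0],50],[[-30,12,0],[0,0,0],50],[[-10,4,0],[0,0,0],50]]'
python3 -m jog '[[[0,0,0],[0,0,0],50],[[0,0,0],[0,0,0],50]]'
python3 - <<'E'
from h import *
d=grab('wrist','w1.png'); d=grab('top','t1.png')
i=cv2.imread('pics/t1.png')[90:250,280:480]; j=cv2.imread('pics/w1.png')
cv2.imwrite('pics/c2.png',cv2.hconcat([cv2.resize(i,(400,320)),cv2.resize(j,(400,250))[:320] if 0 else cv2.copyMakeBorder(cv2.resize(j,(400,250)),0,70,0,0,0)]))
E
```

```text
time_s: 2.77
eef_pos: [0.5188, -0.2068, 0.3101]
eef_rot: [-179.9, 0.1, 88.5]
ft_force: [0.4, -0.6, 0.0]
width: 0.0499
time_s: 2.93
eef_pos: [0.5179, -0.2022, 0.3105]
eef_rot: [-179.9, -0.1, 88.7]
ft_force: [0.1, 0.4, 0.6]
width: 0.0501
```

View pics/c2.png

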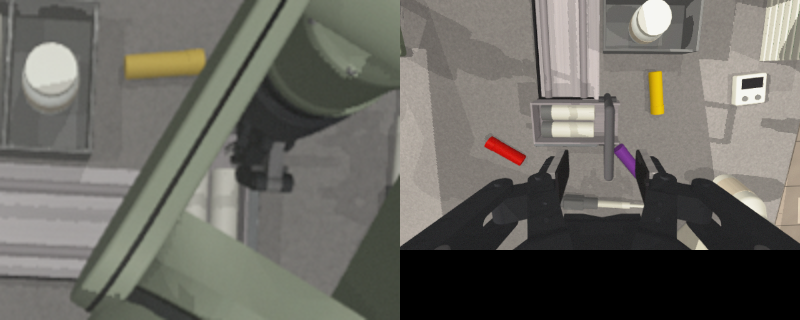

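The wrist view shows the bar between the fingers, from about (333,155) to (335,285) in full wrist pixels. I'll check where that puts it.

Run:
```python
from h import *
d=load('w1.png'); print(onz(d,333,157,.225),onz(d,334,284,.225))
print(proj(d,[[.5261-.0011,-.2263+.048,.225],[.5261,-.2263-.048,.225]]))
```

```text
[ 0.5272544  -0.16770046  0.225     ] [ 0.52664774 -0.267873    0.225     ]
[[330.05106169 171.88719856]
 [333.4132655  291.23658318]]
```

```bash
python3 -m jog '[[[-20,8.5,0],[0,0,0],50],[[0,0,20],[0,0,0],50],[[0,0,20],[0,0,0],50],[[0,0,20],[0,0,0],50],[[0,0,20],[0,0,0],50],[[0,0,15],[0,0,0],50],[[0,0,9],[0,0,0],50],[[0,0,0],[0,0,0],50]]'
python3 -m jog '[[[0,0,0],[0,0,0],40],[[0,0,0],[0,0,0],30],[[0,0,0],[0,0,0],20],[[0,0,0],[0,0,0],14],[[0,0,0],[0,0,0],8],[[0,0,0],[0,0,0],8],[[0,0,0],[0,0,0],8],[[0,0,0],[0,0,0],8]]'
```

```text
time_s: 3.7
eef_pos: [0.5249, -0.2204, 0.2051]
eef_rot: [-179.8, -0.1, 88.8]
ft_force: [-0.2, 0.7, -0.1]
width: 0.0502
time_s: 4.37
eef_pos: [0.5265, -0.2231, 0.2088]
eef_rot: [180.0, 0.0, 88.7]
ft_force: [-3.1, 1.2, 6.2]
width: 0.0093
```

```bash
python3 -m jog '[[[5,0,0],[0,0,0],8],[[10,0,0],[0,0,0],8],[[15,0,0],[0,0,0],8],[[15,0,0],[0,0,0],8],[[10,0,0],[0,0,0],8],[[5,0,0],[0,0,0],8],[[0,0,0],[0,0,0],8]]'
python3 - <<'E'
from h import *
grab('side','s2.png')
i=cv2.imread('pics/s2.png')[130:310,190:430]; cv2.imwrite('pics/c3.png',cv2.resize(i,None,fx=3,fy=3))
E
```

```text
time_s: 4.95
eef_pos: [0.5282, -0.162, 0.2088]
eef_rot: [179.9, 0.0, 88.8]
ft_force: [-3.0, 1.9, 6.6]
width: 0.0096
```

View pics/c3.png

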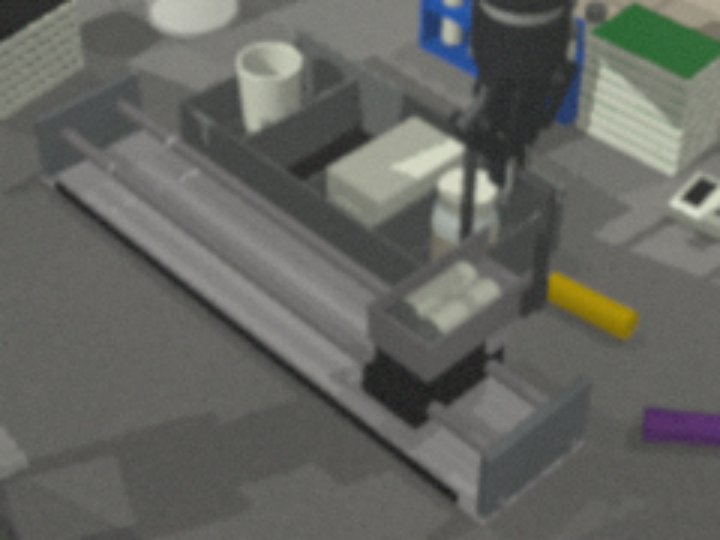

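The grip holds and the chute (crop 430,300) has slid about 60 mm, still level with its tubes in. I'll carry on, 294 mm more.

```bash
python3 -m jog '[[[10,0,0],[0,0,0],8],[[20,0,0],[0,0,0],8],[[20,0,0],[0,0,0],8],[[20,0,0],[0,0,0],8],[[20,0,0],[0,0,0],8],[[20,0,0],[0,0,0],8],[[20,0,0],[0,0,0],8],[[20,0,0],[0,0,0],8]]'
python3 -m jog '[[[20,0,0],[0,0,0],8],[[20,0,0],[0,0,0],8],[[20,0,0],[0,0,0],8],[[20,0,0],[0,0,0],8],[[20,0,0],[0,0,0],8],[[20,0,0],[0,0,0],8],[[10,0,0],[0,0,0],8],[[0,0,0],[0,0,0],8]]'
python3 -m jog '[[[10,0,0],[0,0,0],8],[[4,0,0],[0,0,0],8],[[0,0,0],[0,0,0],8],[[0,0,0],[0,0,0],8]]'
python3 - <<'E'
from h import *
grab('side','s3.png'); grab('wrist','w3.png');grab('top','t3.png')
i=cv2.imread('pics/s3.png')[110:290,180:400]; j=cv2.imread('pics/t3.png')[60:250,120:320]
cv2.imwrite('pics/c4.png',cv2.hconcat([cv2.resize(i,(440,360)),cv2.resize(j,(360,360))]))
E
```

```text
time_s: 5.67
eef_pos: [0.5323, -0.0134, 0.2088]
eef_rot: [179.8, 0.2, 88.7]
ft_force: [0.5, -4.9, 3.6]
width: 0.0099
time_s: 6.33
eef_pos: [0.5353, 0.1198, 0.2088]
eef_rot: [179.8, -0.2, 88.9]
ft_force: [0.9, 2.2, 6.5]
width: 0.01
time_s: 6.67
eef_pos: [0.5356, 0.1317, 0.2088]
eef_rot: [179.8, -0.1, 88.7]
ft_force: [1.3, 1.5, 4.8]
width: 0.0097
```

View pics/c4.png

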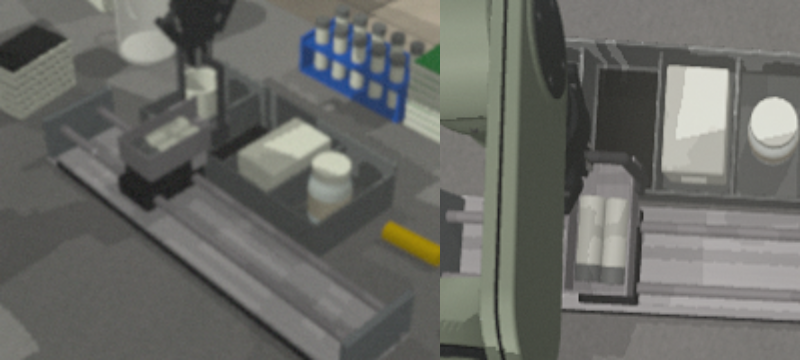

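Run:
```python
from h import *
d=load('t3.png'); p=[.53219,.033608,-.023378]; 
def rig(u,v,z):
    w=onz(d,u,v,z)-[p[0],p[1],0]; c,s=np.cos(p[2]),np.sin(p[2]); return (w[0]*c+w[1]*s,-w[0]*s+w[1]*c)
f=lambda x,y:(120+(x-440)*200/360,60+y*190/360)
print('want y',.0486+.0465)
for n,x,y,z in[('tubes mid',601,230,.109),('rimL',573,290,.131),('rimR',637,290,.131),('barR end',642,170,.225),('linerL',598,72,.007),('linerR',659,72,.007)]: print(n,np.round(rig(*f(x,y),z),4))
```

```text
want y 0.09509999999999999
tubes mid [-0.0546  0.0984]
rimL [-0.12    0.1198]
rimR [-0.117   0.0512]
barR end [-0.0078  0.0364]
linerL [0.1462 0.1359]
linerR [0.1507 0.0591]
```

Tube midline, rims and bar put the chute about 3 to 10 mm short of the liner's centre. I'll nudge it +5 mm and then tip it with the pads slightly loose.

```bash
python3 -m jog '[[[5,0,0],[0,0,0],8],[[0,0,0],[0,0,0],8],[[0,0,0],[0,0,0],8],[[0,0,0],[0,0,0],18],[[0,0,0],[0,0,0],18],[[0,0,0],[0,0,0],18]]'
python3 -m jog '[[[0,10,0],[0,0,0],18],[[0,10,1],[0,0,0],18],[[0,10,3],[0,0,0],18],[[0,10,4],[0,0,0],18],[[0,5,2],[0,0,0],18],[[0,0,0],[0,0,0],18]]'
```

```text
time_s: 7.32
eef_pos: [0.5335, 0.1359, 0.2063]
eef_rot: [-179.9, -0.0, 88.7]
ft_force: [-1.1, -0.6, -0.9]
width: 0.018
time_s: 7.82
eef_pos: [0.5808, 0.1348, 0.196]
eef_rot: [180.0, 0.0, 88.7]
ft_force: [-0.9, -0.2, -0.1]
width: 0.0182
```

```bash
python3 -m jog '[[[0,7,2],[0,0,0],18],[[0,6,2],[0,0,0],18],[[0,6,3],[0,0,0],18],[[0,6,3],[0,0,0],18],[[0,5,3],[0,0,0],18],[[0,6,4],[0,0,0],18],[[0,5,4],[0,0,0],18],[[0,0,0],[0,0,0],18]]'
python3 -m jog '[[[0,5,4],[0,0,0],18],[[0,5,4],[0,0,0],18],[[0,4,4],[0,0,0],18],[[0,4,4],[0,0,0],18],[[0,0,0],[0,0,0],18],[[0,0,0],[0,0,0],18],[[0,0,0],[0,0,0],18],[[0,0,0],[0,0,0],18]]'
python3 - <<'E'
from h import *
grab('side','s4.png'); grab('wrist','w4.png');grab('top','t4.png')
i=cv2.imread('pics/s4.png')[110:290,180:400]; j=cv2.imread('pics/t4.png')[60:250,120:320]
cv2.imwrite('pics/c5.png',cv2.hconcat([cv2.resize(i,(440,360)),cv2.resize(j,(360,360))]))
E
```

```text
time_s: 8.48
eef_pos: [0.6217, 0.1341, 0.1754]
eef_rot: [179.9, -0.0, 88.7]
ft_force: [-0.4, 0.4, 0.0]
width: 0.0182
time_s: 9.15
eef_pos: [0.6391, 0.134, 0.161]
eef_rot: [179.9, -0.0, 88.7]
ft_force: [0.2, 0.8, 0.1]
width: 0.0182
```

View pics/c5.png

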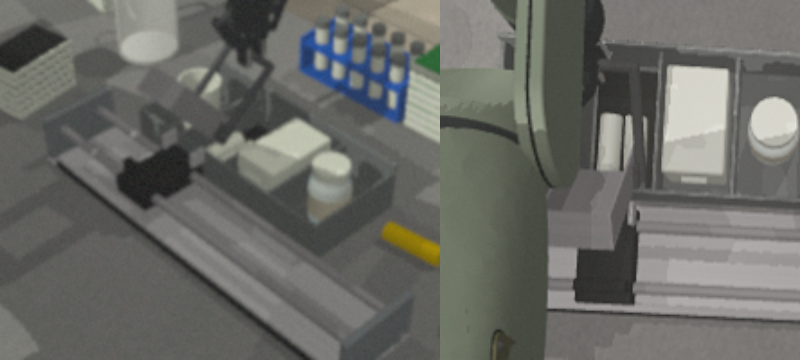

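The chute is tipped. Both tubes show at the cell (crop 610,140 and 635,145), but one may still be leaning on the mouth. I'll tip a little more, then look closer.

```bash
python3 -m jog '[[[0,3,3],[0,0,0],18],[[0,0,0],[0,0,0],18],[[0,0,0],[0,0,0],18],[[0,0,0],[0,0,0],18],[[0,0,0],[0,0,0],18],[[0,0,0],[0,0,0],18]]'
python3 - <<'E'
from h import *
grab('side','s5.png'); grab('wrist','w5.png');grab('top','t5.png')
i=cv2.imread('pics/s5.png')[130:220,240:340]; j=cv2.imread('pics/t5.png')[85:175,190:260];w=cv2.imread('pics/w5.png')
f=lambda a,s:cv2.resize(a,s,interpolation=cv2.INTER_CUBIC)
cv2.imwrite('pics/c6.png',cv2.vconcat([cv2.hconcat([f(i,(440,380)),f(j,(360,380))])])[:, :])
E
```

```text
time_s: 9.8
eef_pos: [0.6415, 0.1337, 0.1574]
eef_rot: [180.0, -0.0, 88.7]
ft_force: [-0.9, -0.2, 0.5]
width: 0.0178
```

View pics/c6.png

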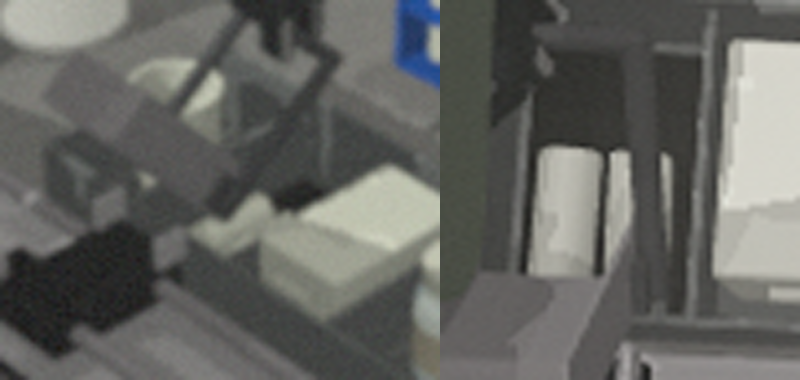

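Run:
```python
from h import *
p=[.53219,.033608,-.023378]
def rig(w):
    w=w-[p[0],p[1],0]; c,s=np.cos(p[2]),np.sin(p[2]); return np.round([w[0]*c+w[1]*s,-w[0]*s+w[1]*c,w[2]],3)
d=load('t5.png');s=load('s5.png')
for z in(.02,.035,.06): print(z,[rig(onz(d,u,v,z)) for u,v in((215.3,120.5),(229.5,121))], rig(onz(s,300,178,z)))
# expected: lying flat from mouth-wall: side pixel of right tube's ends for x 0..0.09
from h import T
for L in([.0,.08,.021],[.05,.08,.021],[.1,.08,.021],[.013,.08,.08]): print(L,proj(s,T(p,[L])),proj(d,T(p,[L])))
```

```text
0.02 [array([0.092, 0.113, 0.02 ]), array([0.093, 0.082, 0.02 ])] [0.095 0.121 0.02 ]
0.035 [array([0.088, 0.11 , 0.035]), array([0.089, 0.079, 0.035])] [0.082 0.107 0.035]
0.06 [array([0.082, 0.104, 0.06 ]), array([0.083, 0.074, 0.06 ])] [0.06  0.084 0.06 ]
[0.0, 0.08, 0.021] [[286.17861798 197.6146214 ]] [[227.8471275  161.58016349]]
[0.05, 0.08, 0.021] [[298.45761079 190.20263682]] [[229.07194222 139.56215368]]
[0.1, 0.08, 0.021] [[310.32206832 183.04484087]] [[230.27672029 117.66900499]]
[0.013, 0.08, 0.08] [[288.91144729 180.09683549]] [[223.24840203 151.23712515]]
```

The numbers fit tubes with the far end on the pad (rig x≈0.09) and the near end raised at the mouth. I'll look with the wrist camera.

View pics/w5.png

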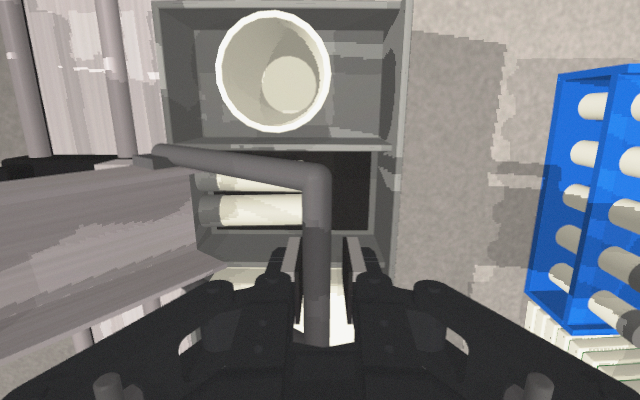

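Run:
```python
from h import *
p=[.53219,.033608,-.023378]
def rig(w):
    w=w-[p[0],p[1],0]; c,s=np.cos(p[2]),np.sin(p[2]); return np.round([w[0]*c+w[1]*s,-w[0]*s+w[1]*c,w[2]],3)
w=load('w5.png')
for z in(.021,.035,.06,.08): print(z,rig(onz(w,199,210,z)),rig(onz(w,302,210,z)))
print(proj(w,T(p,[[-.003,.08,.065],[.0,.08,.021],[.013,.08,.08],[.155,.095+.044,.065],[.149,.095-.039,.007],[.149,.095+.039,.007]])))
```

```text
0.021 [-0.003  0.082  0.021] [0.09  0.082 0.021]
0.035 [0.002 0.086 0.035] [0.091 0.086 0.035]
0.06 [0.012 0.094 0.06 ] [0.092 0.094 0.06 ]
0.08 [0.02 0.1  0.08] [0.094 0.101 0.08 ]
[[178.97927414 229.24021128]
 [202.95561571 211.91039626]
 [191.98262483 236.6439471 ]
 [387.11945245 153.25777735]
 [364.73664691 231.45954181]
 [367.85631262 150.34658996]]
```

Wrist and top views agree at z≈0.021: near end at rig x≈0, far end at 0.09, a length of about 0.09. So both tubes lie flat on the pad, at rig y 0.082 and 0.113. Now I'll level the chute.

```bash
python3 -m jog '[[[0,-5,-2],[0,0,0],18],[[0,-6,-5],[0,0,0],18],[[0,-6,-5],[0,0,0],18],[[0,-6,-5],[0,0,0],18],[[0,-7,-5],[0,0,0],18],[[0,-7,-5],[0,0,0],18],[[0,-8,-5],[0,0,0],18],[[0,-8,-4],[0,0,0],18]]'
python3 -m jog '[[[0,-9,-4],[0,0,0],18],[[0,-10,-4],[0,0,0],18],[[0,-10,-3],[0,0,0],18],[[0,-10,-2],[0,0,0],18],[[0,-10,-1],[0,0,0],18],[[0,-5,0],[0,0,0],18],[[0,-2,0],[0,0,0],18],[[0,0,0],[0,0,0],18]]'
```

```text
time_s: 10.62
eef_pos: [0.5897, 0.135, 0.1964]
eef_rot: [179.6, -0.0, 88.7]
ft_force: [3.3, -0.2, 2.0]
width: 0.018
time_s: 11.28
eef_pos: [0.5325, 0.1362, 0.2069]
eef_rot: [179.9, -0.0, 88.7]
ft_force: [4.7, 0.8, -0.4]
width: 0.018
```

```bash
python3 -m jog '[[[0,-2,0],[0,0,0],18],[[0,-1,0],[0,0,0],18],[[0,0,0],[0,0,0],18]]'; python3 -m jog '[[[0,-1.5,0],[0,0,0],18],[[0,-1,0],[0,0,0],18],[[0,0,0],[0,0,0],18]]'
```

```text
time_s: 11.53
eef_pos: [0.5324, 0.1362, 0.207]
eef_rot: [179.6, -0.0, 88.7]
ft_force: [12.2, 0.6, -6.0]
width: 0.0179
time_s: 11.78
eef_pos: [0.5322, 0.1362, 0.207]
eef_rot: [179.2, -0.1, 88.7]
ft_force: [19.0, 1.7, -9.5]
width: 0.0179
```

The force rises with no travel, so the chute is at its level stop. I'll relax, pinch, and drag it back.

```bash
python3 -m jog '[[[0,6,0],[0,0,0],18],[[0,0,0],[0,0,0],8],[[0,0,0],[0,0,0],8],[[0,0,0],[0,0,0],8],[[-10,0,0],[0,0,0],8],[[-20,0,0],[0,0,0],8],[[-20,0,0],[0,0,0],8],[[-20,0,0],[0,0,0],8]]'
python3 -m jog '[[[-20,0,0],[0,0,0],8],[[-20,0,0],[0,0,0],8],[[-20,0,0],[0,0,0],8],[[-20,0,0],[0,0,0],8],[[-20,0,0],[0,0,0],8],[[-20,0,0],[0,0,0],8],[[-20,0,0],[0,0,0],8],[[-20,0,0],[0,0,0],8]]'
python3 -m jog '[[[-20,0,0],[0,0,0],8],[[-20,0,0],[0,0,0],8],[[-20,0,0],[0,0,0],8],[[-20,0,0],[0,0,0],8],[[-15,0,0],[0,0,0],8],[[-10,0,0],[0,0,0],8],[[0,0,0],[0,0,0],8],[[0,0,0],[0,0,0],8]]'
```

```text
time_s: 12.45
eef_pos: [0.5336, 0.0669, 0.2068]
eef_rot: [179.7, -0.2, 88.8]
ft_force: [11.6, 4.0, -4.8]
width: 0.0099
time_s: 13.12
eef_pos: [0.5292, -0.0928, 0.2067]
eef_rot: [179.8, -0.2, 88.8]
ft_force: [9.2, 3.5, -2.7]
width: 0.0103
time_s: 13.78
eef_pos: [0.5263, -0.1997, 0.2068]
eef_rot: [179.9, 0.0, 88.7]
ft_force: [6.0, -2.8, -2.2]
width: 0.0098
```

```bash
python3 -m jog '[[[-10,0,0],[0,0,0],8],[[-8,0,0],[0,0,0],8],[[-4,0,0],[0,0,0],8],[[0,0,0],[0,0,0],8]]'; python3 -m jog '[[[-3,0,0],[0,0,0],8],[[-2,0,0],[0,0,0],8],[[0,0,0],[0,0,0],8]]'
```

```text
time_s: 14.12
eef_pos: [0.5257, -0.2205, 0.2067]
eef_rot: [179.9, -0.1, 88.7]
ft_force: [5.4, -0.8, -0.3]
width: 0.0094
time_s: 14.37
eef_pos: [0.5256, -0.2233, 0.2067]
eef_rot: [179.9, -0.3, 88.7]
ft_force: [4.4, 4.8, 0.6]
width: 0.0097
```

```bash
python3 -m jog '[[[0,0,0],[0,0,0],14],[[0,0,0],[0,0,0],30],[[0,0,0],[0,0,0],40],[[0,0,0],[0,0,0],40],[[0,0,-10],[0,0,0],40],[[0,0,-20],[0,0,0],40],[[0,0,-30],[0,0,0],40],[[0,0,-30],[0,0,0],40]]'
python3 -m jog '[[[0,-30,-20],[0,0,0],40],[[0,-35,0],[0,0,0],40],[[0,-35,0],[0,0,0],40],[[0,-30,0],[0,0,0],40],[[0,0,0],[0,0,0],40],[[0,0,0],[0,0,0],40]]'
python3 - <<'E'
from h import *
grab('side','s6.png');grab('top','t6.png')
i=cv2.imread('pics/s6.png')[120:310,190:420]; j=cv2.imread('pics/t6.png')[60:250,100:450]
f=lambda a,s:cv2.resize(a,s,interpolation=cv2.INTER_CUBIC)
cv2.imwrite('pics/c7.png',cv2.hconcat([f(i,(300,260)),f(j,(480,260))]))
E
```

```text
time_s: 15.03
eef_pos: [0.5239, -0.2255, 0.2979]
eef_rot: [-179.9, -0.1, 88.7]
ft_force: [0.5, -0.2, -0.1]
width: 0.0398
time_s: 15.53
eef_pos: [0.3941, -0.2231, 0.3183]
eef_rot: [179.9, 0.1, 88.6]
ft_force: [1.4, 0.5, 0.1]
width: 0.0399
```

View pics/c7.png

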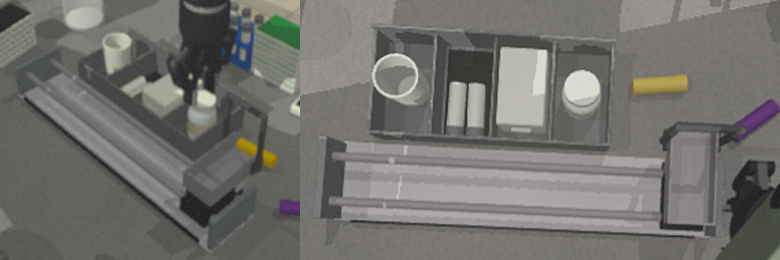

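Both tubes lie in the formerly empty cell (crop 457,108 and 476,108). The chute is level at its parking end and the bystanders look unmoved. I'll do one numeric check against the first picture, then hand in.

Run:
```python
from h import *
g=lambda f:cv2.cvtColor(cv2.imread('pics/'+f),cv2.COLOR_BGR2GRAY).astype(np.float32)
a,b=g('top0.png'),g('t6.png')
for n,(x0,x1,y0,y1) in dict(hoop=(360,412,145,172),beaker=(152,192,95,140),box=(243,284,92,160),jar=(288,324,105,150)).items():
    print(n,cv2.phaseCorrelate(a[y0:y1,x0:x1].copy(),b[y0:y1,x0:x1].copy()))
print(get_state()['ft_force'],get_state()['time_s']); workorder.sign_off()
```

```text
hoop ((-0.019222328466021565, 0.5923786939320888), 0.9772104572693834)
beaker ((0.005323970106410059, 0.45985448170193166), 0.9747766444418166)
box ((0.4640448715482641, 0.029051116438481017), 0.9840439175382073)
jar ((0.029575507697465753, 0.5174978889108779), 0.999186595722481)
[ 0.26171367 -0.41456805 -0.43566949] 15.6333
the job is handed in; nothing more can be done
```

The job is done and handed in at about 15.6 s of robot time; sign-off gives no verdict. I pinched the hooped handle and slid the chute about 360 mm to the empty cell, second from the left. I tipped it to about 0.93 rad, pushed it back to its level stop and slid it back to its parking end.

**Last checks:**
- **Tubes:** Both lie in the formerly empty cell. Before I levelled the chute, the top and wrist cameras agreed they were flat on the pad. The final top view shows them there still, checked by eye only.
- **Chute:** The hoop is back within about 0.6 pixel (roughly 1 mm) of its starting place in the top view. At the parking end, the tool read -0.2233 m against -0.2231 m at the first grasp.
- **Bystanders:** Beaker, tip box and jar are within about 0.5 pixel of where they started. The bench items looked unmoved in the part I viewed, but I did not measure them.
- **Robot:** It stands clear of everything, with only noise on the force reading.

**Disagreements:**
- **Centring at the cell:** Before tipping, the tube midline and the chute's rims and bar disagreed, putting its centre between 1 mm past and 12 mm short of the pad's centre. I moved it 5 mm further, inside the 25 mm limit.
- **Grip opening:** It read about 10 mm on the 12 mm bar, but the grip held throughout.

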